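# Sweep used caps off the sorting deck into the discard tray

## Task

Clear the sorting deck: with the closed fingers, sweep the three used red caps along the deck and over its open end into the yellow discard tray, and take the hand away. Only push the caps; do not lift or carry them. Leave the two amber jars standing where they are on the deck, and do not disturb the mouse, the marker or the stapler on the bench.

Things in the scene. Friction and masses are not known exactly. Their poses are not given: they have to be found in the camera images.
- deck: raised steel sorting deck, fixed to the bench. Flat plate 212 mm along its x by 310 mm along its y; the top surface is 45 mm above the bench. Rims along the front and back (6 mm thick, faces at x = -100 and +100 mm, 12 mm above the plate). The two ends, at y = -155 and +155 mm, are open, with no lip. Origin at bench level under the middle of the plate
- discard_tray: yellow open discard tray, fixed, 210 mm along x by 130 mm along y, walls 4 mm thick and 32 mm high. It stands at one of the deck's two open ends (either one), its inner wall 12 mm under the overhanging plate, so what goes over that end drops into it. Origin under its centre on the bench, 208 mm from the deck's origin along the deck's y, axes parallel to the deck's
- clean_tray: blue tray of the same size at the other end of the deck, with three white slide mailers in it: not for used caps. Origin under its centre
- cap_a: used red screw cap, a flat disc 36 mm in diameter and 14 mm high, 11 to 20 g, origin at its centre (7 mm above the deck top when it lies flat)
- cap_b: used red screw cap, a flat disc 36 mm in diameter and 14 mm high, 11 to 20 g, origin at its centre (7 mm above the deck top when it lies flat)
- cap_c: used red screw cap, a flat disc 36 mm in diameter and 14 mm high, 11 to 20 g, origin at its centre (7 mm above the deck top when it lies flat)
- jar_front: amber sample jar with a white cap, 30 mm in diameter, 46 mm high, 60 g, standing loose on the deck by the front (robot's) side rim, to be left alone; origin at the centre of its underside
- jar_rear: amber sample jar with a white cap, 30 mm in diameter, 46 mm high, 60 g, standing loose on the deck by the back side rim, to be left alone; origin at the centre of its underside
- mouse: black computer mouse, 100 x 60 x 35 mm, loose on the bench, left alone; origin under its centre
- marker: green marker with black cap, 140 mm long, 18 mm thick, lying crosswise on the bench just behind the deck, left alone; origin under its centre
- stapler: grey stapler, 140 x 36 x 53 mm, loose at the left, left alone; origin under its centre

How it is judged:
By the outcome, as a careful person would: the job done as asked, in the order asked, and still so for the second after the job is handed in, with the robot touching nothing.
It also fails if it takes over 54 s, if anything falls off the work surface, if the arm or the gripper's body presses on something with over 40 N, if the wrist force passes 120 N, or if a joint passes its speed limit or range.

## Robot

A 6-joint arm with a two-finger parallel gripper is mounted at the origin on the work surface. World frame = base frame: x ahead of the robot, y to its left, z up, the work surface at z = 0. Lengths are in m, angles in rad, forces in N, time in s.
With the tool pointing down it reaches from about 0.225 to 0.725 m from the base axis. Payload 3.1 kg.
Tool frame: the origin (TCP) lies between the finger pads; the fingertips stand env.nose_length ahead of it and the grasp point (between the pads) lies 8 mm behind it (env.nose_length is the distance from the TCP to the fingertips, in m); y points along the fingers, x is the direction in which the jaws open and shut, and the axes are right-handed (so a half turn about y gives the same grasp; the last joint's range is limited). The gripper opens to 85 mm and grips with 20 to 120 N. Pads are 22 mm wide; open, the fingers measure 114 mm over their backs; the gripper's body (76 mm by 85 mm) begins 54 mm behind the grasp point. The pads swing forward as they close: fully open they stand 13 mm farther back than shut.
Start: joints at [-0.128, 0.048, 0.099, 1.622, 0, 1.443], TCP at [0.525, -0, 0.242] pointing down, gripper open.
Joint ranges: [-2.91, 2.91], [-0.99, 1.94], [-1.21, 1.42], [-2.12, 2.29], [-1.49, 1.47], [-3.14, 3.14]. Speed limits (rad/s): [2.79, 2.79, 3.14, 3.14, 3.14, 3.14].

## Interface

Orientations are given as a 3x3 rotation matrix whose columns are the frame's x, y, z axes.
In Python, from rig import env gives the robot as it stands.
- The arm moves only by the shell command python3 -m handwheel 'ROWS' [FORCE]. ROWS is JSON, a list of rows, each a list of 3 entries, a list of its own where there are three numbers: the opening, from 0 (shut) to 1 (fully open), then the shift along the tool's x, y, z in cm, then the turn, a rotation vector about the tool's x, y, z in rad. A call has 1 to 10 rows; each row is the pose to reach, as a shift and turn from the pose measured when the call began, along the tool's axes at that moment; what a row does not reach only later rows make up. A row lasts 1/8 s, in which the tool goes at most 62.5 mm and 10.7 degrees, less where a joint would pass 70% of its speed; a pose out of reach is approached as far as the arm can. A call with a gripper value outside its range is refused whole. The fingers move at their own pace and stop on an object; FORCE is the grip in N (left out, the last holds). Time passes only in rows, so rows that repeat a pose let the fingers close. It gives the time, the measured TCP pose, the force and the opening at its end, in the units of the state.
- env.observe(): the state, without advancing time (a new reading comes with each control period).
- env.camera(name): name is "scene" or "side" or "wrist"; returns (picture, depth): 480x640x3 uint8, blue, green, red; 480x640 float32, m along the optical axis (not along the pixel's ray), 0 where there is no reading.
- env.camera_model(name): a dict with "mtx" (3x3 intrinsics, pixels), "origin" and "orientation" of the camera in the world; the wrist camera has in their place "mount" (4x4, takes a point from camera to tool coordinates, whose origin is the TCP and whose axes are the tool frame's). Camera axes: x right, y down, z forward; pixel columns grow to the right and rows downward; lengths in m; the calibration is good to about 2 mm. A picture is of the moment at which its call begins: read the wrist's pose just before it. camera_model takes no time and is no camera call.
- env.finish_job(): hands the job in, once; it reports no verdict.
Trained networks look in the newest picture that a camera, given by its name, has taken for a name from the list of things; names that differ only in an ending like _2 or _b are one class to them, and where a whole thing is asked for, a point or a joint stands for the part that bears it (a point fixed in the world has none). Each returns a list of dicts, best first, with "conf" (0 to 1); they miss things now and then, are a little off and sometimes report something else, mostly with a low value. They report only what shows in the picture. A call takes as long as a camera call.
- env.regions_of(camera, label): "mask" (480x640 bool, what is visible of it) and "bbox" ([centre column, centre row, width, height] in pixels, round what is visible of it).
The state is a dict: "clock": time; "qpos": joint angles; "dq": joint speeds; "joint_torque": joint torques, N m; "ee_pos": TCP position; "tcp_rot": TCP orientation; "ft_force": force on the tool from outside, world axes, zero at the start; "moment": the same for the moment, N m; "grip_width": finger opening in m.
Only numpy, scipy, OpenCV 4.12 (cv2) and the standard library are available. Lean on these libraries where they do the work, as an engineer would, in place of code of your own. Each camera call takes 0.05 s, during which the arm holds its last target.

## Working session

There is one attempt and no reset: what is moved stays moved. The work goes in short steps, Python scripts to look and compute and a shell command to move; the robot and the scene stay as the last step left them, time stands still between calls to the robot, and variables do not carry over. Pictures are saved under pics/ and viewed, and the job is handed in when it is done.

```bash
mkdir -p pics; ls; cat > h.py <<'E'
import numpy as np,cv2
from rig import env
def cam(n,f=None):
    o=env.observe(); p,d=env.camera(n); m=env.camera_model(n)
    if f: cv2.imwrite('pics/'+f,p)
    K=np.array(m['mtx'])
    if 'mount' in m:
        T=np.eye(4);T[:3,:3]=o['tcp_rot'];T[:3,3]=o['ee_pos'];T=T@np.array(m['mount'])
        R,t=T[:3,:3],T[:3,3]
    else: R,t=np.array(m['orientation']),np.array(m['origin'])
    v,u=np.mgrid[:480,:640]
    c=np.stack([(u-K[0,2])/K[0,0]*d,(v-K[1,2])/K[1,1]*d,d],-1)
    return p,d,c@R.T+t,K,R,t
E
python3 - <<'E'
from h import *
print(env.observe(), env.nose_length)
for n in ['scene','side','wrist']:
    p,d,P,K,R,t=cam(n,n+'0.png'); print(n,t.round(3),R.round(2).tolist())
    np.savez('pics/'+n+'0.npz',p=p,d=d,P=P)
E
```

```text
pics
{'clock': 0.0, 'qpos': array([-1.27833341e-01,  4.87192277e-02,  9.75486194e-02,  1.62199568e+00,
       -8.26634987e-07,  1.44302584e+00]), 'dq': array([-1.18623285e-03, -1.16828689e-03,  1.91284401e-03, -4.51409236e-04,
       -3.46725522e-05, -7.05160245e-04]), 'joint_torque': array([ 2.96208136e-04, -3.38780022e+01,  3.20016932e+01,  2.03766406e-02,
       -2.11149008e-04,  6.20949692e-06]), 'ee_pos': array([5.24399257e-01, 4.68486331e-05, 2.41108856e-01]), 'tcp_rot': array([[ 9.99997235e-01, -2.35072337e-03,  6.32076469e-05],
       [-6.24995085e-05,  3.01315021e-04,  9.99999953e-01],
       [-2.35074231e-03, -9.99997192e-01,  3.01167269e-04]]), 'ft_force': array([0.18554612, 0.37203334, 0.47977551]), 'moment': array([-0.05338717,  0.0108458 , -0.04225501]), 'grip_width': 0.08543657804514374} 0.011
scene [ 1.473 -0.219  1.169] [[0.36, 0.7, -0.61], [0.93, -0.26, 0.25], [0.02, -0.66, -0.75]]
side [ 0.09  -0.311  0.697] [[0.69, -0.49, 0.54], [-0.73, -0.48, 0.49], [0.02, -0.73, -0.68]]
wrist [0.526 0.078 0.373] [[1.0, 0.0, -0.0], [0.0, -0.95, -0.3], [-0.0, 0.3, -0.95]]
```

View pictures.

View pics/scene0.png

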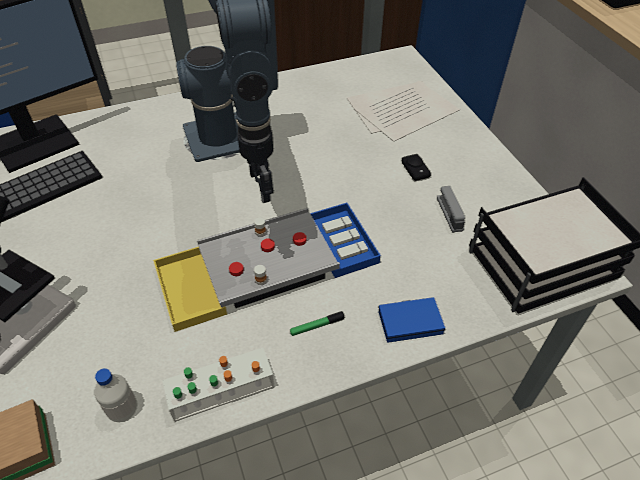

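View pics/side0.png

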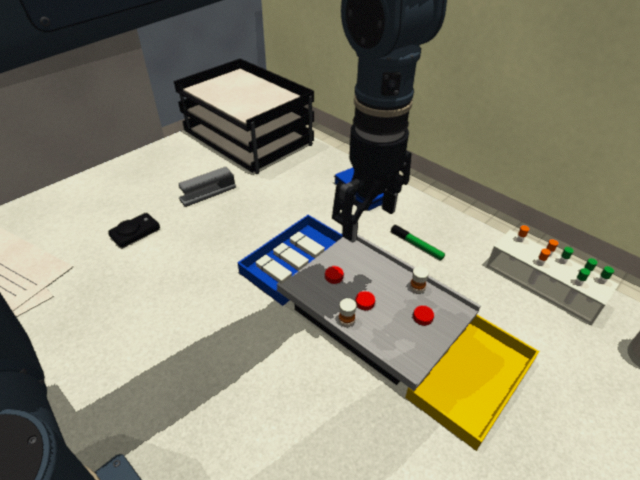

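View pics/wrist0.png

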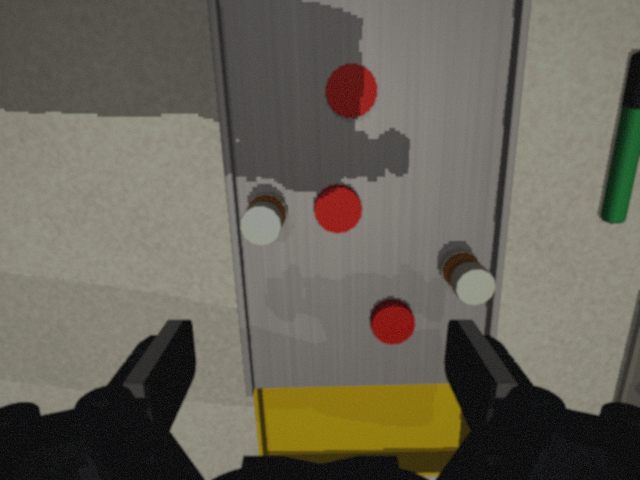

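The scene and side views show the yellow tray at the deck's -y end and the blue tray at +y. In the wrist view, the caps are at about (351,91), (338,208) and (392,321), and the jar tops at (261,225) and (474,285).

```bash
cat > seg.py <<'E'
from h import *
def caps(p,P,zlo=.03,zhi=.09):
    b,g,r=[p[...,i].astype(int) for i in range(3)]
    m=((r>90)&(g<60)&(b<60)).astype(np.uint8)
    n,l,s,c=cv2.connectedComponentsWithStats(m)
    for i in range(1,n):
        if s[i,4]>60:
            Q=P[l==i]; Q=Q[(Q[:,2]>0.0)&(Q[:,2]<.12)]
            if len(Q)<20: continue
            zt=np.percentile(Q[:,2],80); T=Q[Q[:,2]>zt-.004]
            print('red',c[i].round(),s[i,4],'mid',((np.percentile(T,1,0)+np.percentile(T,99,0))/2).round(4),'ext',np.ptp(T[:,:2],axis=0).round(3))
E
python3 - <<'E'
from seg import *
for n in ['wrist','side','scene']:
    z=np.load(f'pics/{n}0.npz');p,P=z['p'],z['P'];print(n);caps(p,P)
z=np.load('pics/wrist0.npz');p,P=z['p'],z['P']
for (u,v) in [(215,20),(230,200),(245,370),(521,20),(508,160),(495,330),(261,225),(474,285),(350,380),(350,30),(350,250)]:
    print((u,v),P[v,u].round(4))
# height map pieces
for n in ['wrist','side','scene']:
    z=np.load(f'pics/{n}0.npz');p,P=z['p'],z['P']
    Q=P[(P[...,2]>.078)&(P[...,2]<.1)&(P[...,0]>.35)&(P[...,0]<.75)&(abs(P[...,1])<.3)]
    from scipy.cluster.hierarchy import fcluster,linkage
    L=fcluster(linkage(Q[:3000,:2]),.02,'distance')
    for k in set(L):
        q=Q[:3000][L==k]
        if len(q)>15: print(n,'jar',q.min(0).round(3),q.max(0).round(3),len(q))
    # deck extents plate
    q=P[(abs(P[...,2]-.045)<.004)&(P[...,0]>.3)&(P[...,0]<.8)&(abs(P[...,1])<.35)]
    h=cv2.minAreaRect(q[:,:2].astype(np.float32)*1000);print(n,'plate',h)
    q=P[(abs(P[...,2]-.056)<.002)&(P[...,0]>.3)&(P[...,0]<.8)&(abs(P[...,1])<.35)]
    h=cv2.minAreaRect(q[:,:2].astype(np.float32)*1000);print(n,'rim',h)
E
```

```text
wrist
red [352.  90.] 1922 mid [0.547  0.0859 0.0588] ext [0.034 0.034]
red [338. 209.] 1634 mid [0.5388 0.0019 0.0585] ext [0.034 0.034]
red [393. 324.] 1295 mid [ 0.585  -0.0941  0.0588] ext [0.035 0.035]
side
red [334. 273.] 188 mid [0.5454 0.0839 0.0591] ext [0.034 0.032]
red [365. 299.] 250 mid [5.364e-01 2.000e-04 5.900e-02] ext [0.035 0.034]
red [424. 314.] 264 mid [ 0.5826 -0.0964  0.0592] ext [0.033 0.034]
scene
red [299. 237.] 115 mid [0.5492 0.0857 0.062 ] ext [0.037 0.033]
red [267. 244.] 118 mid [0.5415 0.0011 0.0626] ext [0.034 0.033]
red [236. 267.] 123 mid [ 0.5874 -0.0936  0.0619] ext [0.036 0.034]
(215, 20) [0.4565 0.1296 0.0573]
(230, 200) [0.4587 0.0086 0.0566]
(245, 370) [ 0.4623 -0.1381  0.057 ]
(521, 20) [0.6579 0.1297 0.0575]
(508, 160) [0.6617 0.0384 0.0569]
(495, 330) [ 0.6701 -0.1006  0.0555]
(261, 225) [ 0.4859 -0.0009  0.0914]
(474, 285) [ 0.635  -0.0452  0.0901]
(350, 380) [ 0.5526 -0.1574  0.0438]
(350, 30) [0.5463 0.1255 0.0448]
(350, 250) [ 0.5498 -0.0346  0.045 ]
wrist jar [ 0.471 -0.016  0.078] [0.499 0.012 0.093] 1439
wrist jar [ 0.621 -0.061  0.07
[... 231 characters left out ...]
 1.8368455171585083)
side jar [ 0.469 -0.016  0.078] [0.497 0.012 0.094] 241
side jar [ 0.619 -0.061  0.078] [ 0.649 -0.034  0.095] 208
side plate ((559.1293334960938, -6.525634765625), (211.44602966308594, 311.76165771484375), 1.8867236375808716)
side rim ((561.411376953125, -6.7169189453125), (214.71209716796875, 309.906494140625), 1.8586674928665161)
scene jar [ 0.624 -0.059  0.078] [ 0.654 -0.032  0.098] 123
scene jar [ 0.472 -0.014  0.078] [0.503 0.014 0.098] 103
scene plate ((566.0320434570312, -4.8176422119140625), (214.43919372558594, 311.0892639160156), 1.8255635499954224)
scene rim ((564.0595092773438, -4.93316650390625), (218.20217895507812, 310.1265563964844), 1.7672618627548218)
```

```bash
python3 - <<'E'
from h import *
for n in ['scene','side']:
  env.camera(n)
  for l in ['deck','discard_tray','jar_front','jar_rear']:
    r=env.regions_of(n,l)
    P=np.load(f'pics/{n}0.npz')['P']
    for e in r[:2]:
        q=P[e['mask']]; q=q[q[:,2]>(.05 if 'deck' in l else .0)]
        print(n,l,round(e['conf'],2),np.array(e['bbox']).round(),np.percentile(q,2,0).round(3),np.percentile(q,98,0).round(3))
E
```

```text
scene deck 0.94 [265. 259. 139.  96.] [ 0.457 -0.219  0.05 ] [1.473 0.142 1.169]
scene discard_tray 0.91 [188. 286.  70.  84.] [ 0.467 -0.276  0.001] [ 0.677 -0.16   0.035]
scene jar_front 0.75 [262. 228.  13.  18.] [ 0.476 -0.014  0.049] [0.503 0.012 0.095]
scene jar_rear 0.6 [261. 276.   9.  21.] [ 0.627 -0.059  0.054] [ 0.653 -0.035  0.095]
scene jar_rear 0.25 [417. 168.  28.  29.] [0.317 0.496 0.002] [0.418 0.557 0.037]
side deck 0.63 [378. 313. 205. 159.] [ 0.09  -0.311  0.05 ] [0.669 0.126 0.697]
side discard_tray 0.76 [472. 384. 139. 132.] [ 0.462 -0.279  0.002] [ 0.67  -0.158  0.033]
side discard_tray 0.52 [136. 229.  52.  38.] [0.315 0.495 0.003] [0.409 0.551 0.034]
side jar_front 0.92 [349. 311.  19.  31.] [ 0.47  -0.016  0.052] [0.493 0.008 0.093]
```

```bash
python3 -m handwheel '[[0,[1.5,2,-1.5],[0,0,0]],[0,[3,4.5,-3],[0,0,0]],[0,[4.5,7,-4.5],[0,0,0]],[0,[5.7,9,-5.5],[0,0,0]],[0,[5.7,9,-5.5],[0,0,0]],[0,[5.7,9,-5.5],[0,0,0]],[0,[5.7,9,-5.5],[0,0,0]]]' 40; python3 - <<'E'
from seg import *
for n in ['wrist','side']:
    p,d,P,*_=cam(n,n+'1.png')
    if n=='side': p2=cv2.resize(p[100:400,230:550],None,fx=2.4,fy=2,interpolation=cv2.INTER_CUBIC); cv2.imwrite('pics/side1c.png',p2)
    # finger points
    Q=P[(d>0)&(P[...,2]>.1)&(abs(P[...,0]-.58)<.1)&(abs(P[...,1]+.055)<.08)]
    for z in np.arange(.12,.26,.01):
        q=Q[abs(Q[:,2]-z)<.005]
        if len(q)>5: print(n,round(z,3),q.min(0)[:2].round(3),q.max(0)[:2].round(3),len(q))
E
```

```text
clock: 1.52
ee_pos: [0.5825, -0.0546, 0.154]
tcp_rot: [[1.0, 0.002, -0.001], [0.001, -0.0, 1.0], [0.002, -1.0, -0.0]]
ft_force: [0.5, 0.1, 0.6]
grip_width: 0.0001
wrist 0.15 [ 0.57  -0.048] [ 0.597 -0.043] 675
wrist 0.16 [ 0.57  -0.049] [ 0.597 -0.043] 1239
wrist 0.17 [ 0.57  -0.049] [ 0.597 -0.043] 1426
wrist 0.18 [ 0.563 -0.066] [ 0.604 -0.041] 1760
wrist 0.19 [ 0.548 -0.067] [ 0.619 -0.04 ] 5709
wrist 0.2 [ 0.541 -0.065] [ 0.627 -0.04 ] 13027
wrist 0.21 [ 0.532 -0.062] [ 0.634 -0.036] 10956
wrist 0.22 [ 0.526 -0.051] [ 0.641 -0.036] 13974
wrist 0.23 [ 0.566 -0.04 ] [ 0.601 -0.036] 1852
side 0.15 [ 0.569 -0.066] [ 0.59  -0.047] 39
side 0.16 [ 0.569 -0.066] [ 0.589 -0.048] 68
side 0.17 [ 0.568 -0.066] [ 0.589 -0.047] 56
side 0.18 [ 0.569 -0.067] [ 0.593 -0.061] 22
side 0.19 [ 0.55  -0.069] [ 0.617 -0.044] 89
side 0.2 [ 0.541 -0.069] [ 0.625 -0.044] 99
side 0.21 [ 0.534 -0.072] [ 0.631 -0.045] 141
side 0.22 [ 0.526 -0.072] [ 0.639 -0.048] 136
side 0.23 [ 0.52  -0.072] [ 0.634 -0.043] 193
side 0.24 [ 0.522 -0.075] [ 0.602 -0.043] 252
side 0.25 [ 0.537 -0.075] [ 0.598 -0.045] 189
side 0.26 [ 0.541 -0.067] [ 0.568 -0.045] 112
```

```bash
python3 -m handwheel '[[0,[-0.2,3,0],[0,0,0]],[0,[-0.2,5.5,0],[0,0,0]],[0,[-0.2,7.5,0],[0,0,0]],[0,[-0.2,8.5,0],[0,0,0]],[0,[-0.2,9.1,0],[0,0,0]],[0,[-0.2,9.1,0],[0,0,0]],[0,[-0.2,9.1,0],[0,0,0]]]'
```

```text
clock: 2.5
ee_pos: [0.5814, -0.0549, 0.0639]
tcp_rot: [[1.0, 0.004, -0.001], [0.001, -0.001, 1.0], [0.004, -1.0, -0.001]]
ft_force: [0.2, 0.1, 0.0]
grip_width: -0.0
```

```bash
python3 -m handwheel '[[0,[0,0.2,-0.8],[0,0,0]],[0,[0,0.2,-1.8],[0,0,0]],[0,[0,0.2,-2.8],[0,0,0]],[0,[0,0.2,-4],[0,0,0]],[0,[0,0.2,-5.2],[0,0,0]],[0,[0,0.2,-6.4],[0,0,0]],[0,[0,0.2,-7.4],[0,0,0]],[0,[0,0.2,-7.8],[0,0,0]],[0,[0,0.2,-7.8],[0,0,0]]]'; python3 - <<'E'
from seg import *
for n in ['wrist','side']:
    p,d,P,*_=cam(n,n+'2.png'); print(n); caps(p,P)
E
```

```text
clock: 3.62
ee_pos: [0.5814, -0.1331, 0.0619]
tcp_rot: [[1.0, 0.004, -0.0], [0.0, -0.001, 1.0], [0.004, -1.0, -0.001]]
ft_force: [-0.4, 0.3, -0.4]
grip_width: -0.0003
wrist
red [320. 423.] 104 mid [ 0.5826 -0.1538  0.0784] ext [0.004 0.032]
side
red [334. 275.] 242 mid [0.5446 0.084  0.0587] ext [0.033 0.033]
red [365. 300.] 262 mid [ 5.365e-01 -4.000e-04  5.940e-02] ext [0.035 0.033]
red [459. 352.] 226 mid [ 0.5818 -0.1811  0.0384] ext [0.027 0.016]
```

View pics/side2.png

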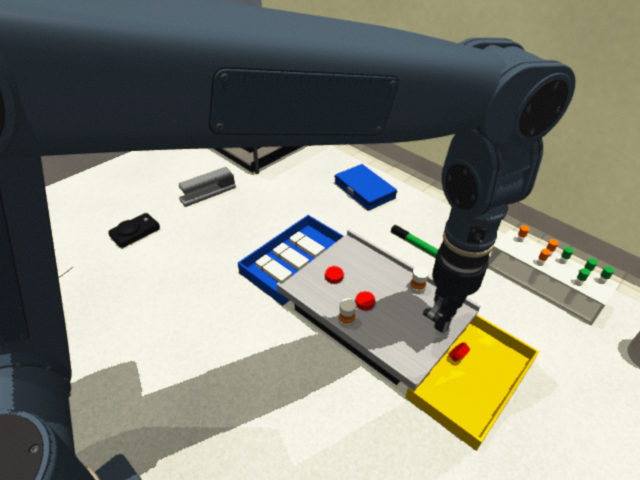

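The cap is tipping over the deck end at (459,352), and the jars haven't moved. I'll push a bit further.

```bash
python3 -m handwheel '[[0,[0,0,-1],[0,0,0]],[0,[0,0,-2],[0,0,0]],[0,[0,0,-3.2],[0,0,0]],[0,[0,0,-3.2],[0,0,0]],[0,[0,-3,-3.2],[0,0,0]],[0,[0,-6,-3.2],[0,0,0]],[0,[0,-9,-2],[0,0,0]],[0,[0,-9,0],[0,0,0]]]'; python3 - <<'E'
from seg import *
for n in ['wrist','side']:
    p,d,P,*_=cam(n,n+'3.png'); print(n); caps(p,P)
E
```

```text
clock: 4.72
ee_pos: [0.5831, -0.1332, 0.1555]
tcp_rot: [[1.0, 0.01, 0.0], [-0.0, -0.003, 1.0], [0.01, -1.0, -0.003]]
ft_force: [0.8, -0.1, -0.2]
grip_width: 0.0001
wrist
red [221.   6.] 591 mid [ 0.5389 -0.0127  0.0587] ext [0.026 0.006]
red [317. 299.] 735 mid [ 0.5848 -0.1852  0.0173] ext [0.035 0.022]
side
red [334. 274.] 227 mid [0.5445 0.0835 0.059 ] ext [0.035 0.032]
red [365. 299.] 235 mid [ 5.368e-01 -5.000e-04  5.910e-02] ext [0.034 0.033]
red [467. 361.] 302 mid [ 0.5824 -0.194   0.0183] ext [0.035 0.034]
```

View pics/side3.png

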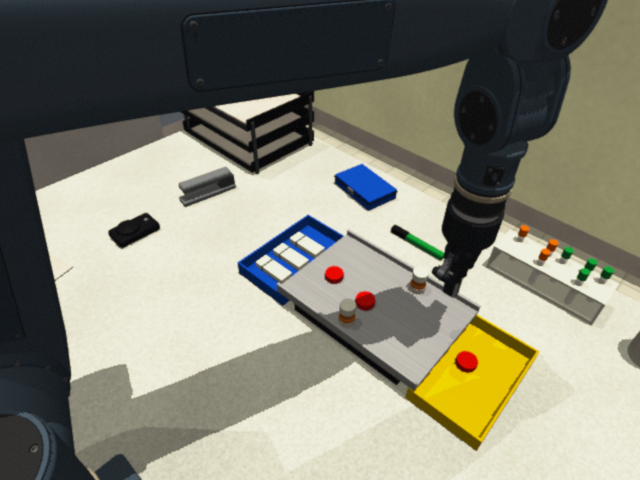

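Cap_c lies in the yellow tray at (467,361). Next is the middle cap.

```bash
python3 -m handwheel '[[0,[-0.8,0,3],[0,0,0]],[0,[-2,0,7],[0,0,0]],[0,[-3.2,0,12],[0,0,0]],[0,[-4.1,0,16],[0,0,0]],[0,[-4.1,0,17.6],[0,0,0]],[0,[-4.1,0,17.6],[0,0,0]],[0,[-4.1,0,17.6],[0,0,0]]]'
```

```text
clock: 5.7
ee_pos: [0.5396, 0.0443, 0.151]
tcp_rot: [[1.0, 0.003, -0.002], [0.002, -0.0, 1.0], [0.003, -1.0, -0.0]]
ft_force: [-0.2, -0.5, 0.3]
grip_width: 0.0002
```

```bash
python3 -m handwheel '[[0,[0.2,2.5,0],[0,0,0]],[0,[0.2,5,0],[0,0,0]],[0,[0.2,7,0],[0,0,0]],[0,[0.2,8.3,0],[0,0,0]],[0,[0.2,8.8,0],[0,0,0]],[0,[0.2,8.8,0],[0,0,0]],[0,[0.2,8.8,0],[0,0,0]]]'
```

```text
clock: 6.58
ee_pos: [0.5427, 0.0442, 0.0641]
tcp_rot: [[1.0, 0.005, -0.002], [0.002, -0.0, 1.0], [0.005, -1.0, -0.0]]
ft_force: [-0.4, -0.4, -0.6]
grip_width: 0.0001
```

```bash
python3 -m handwheel '[[0,[0,0.2,-0.8],[0,0,0]],[0,[0,0.2,-1.8],[0,0,0]],[0,[0,0.2,-3],[0,0,0]],[0,[0,0.2,-4.4],[0,0,0]],[0,[0,0.2,-5.8],[0,0,0]],[0,[0,0.2,-7.2],[0,0,0]],[0,[0,0.2,-8.6],[0,0,0]],[0,[0,0.2,-10],[0,0,0]],[0,[0,0.2,-11.4],[0,0,0]],[0,[0,0.2,-12],[0,0,0]]]'; python3 - <<'E'
from seg import *
for n in ['side']:
    p,d,P,*_=cam(n,n+'4.png'); print(n); caps(p,P)
E
```

```text
clock: 7.82
ee_pos: [0.543, -0.0769, 0.0622]
tcp_rot: [[1.0, 0.005, -0.001], [0.001, -0.0, 1.0], [0.005, -1.0, -0.0]]
ft_force: [0.6, 0.4, 1.6]
grip_width: -0.0005
side
red [334. 275.] 239 mid [0.5441 0.0837 0.0587] ext [0.035 0.032]
red [413. 334.] 349 mid [ 0.5361 -0.1065  0.0591] ext [0.035 0.035]
red [466. 361.] 328 mid [ 0.5825 -0.1939  0.018 ] ext [0.034 0.033]
```

View pics/side4.png

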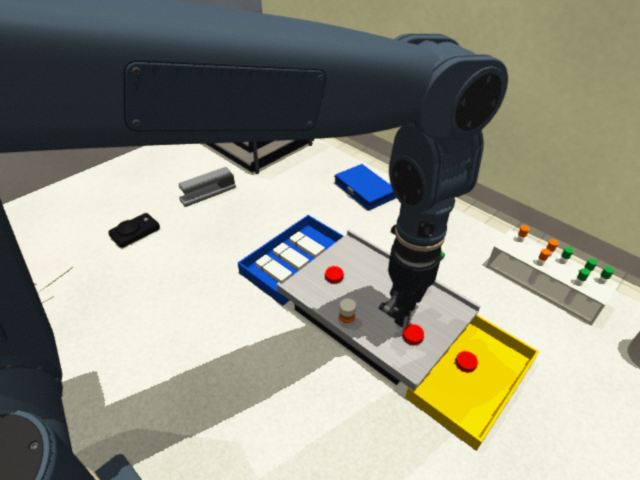

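The cap is going straight, at (413,334). I'll keep pushing it over the end (about 9 cm), then lift.

```bash
python3 -m handwheel '[[0,[0,0,-1],[0,0,0]],[0,[0,0,-2.2],[0,0,0]],[0,[0,0,-3.4],[0,0,0]],[0,[0,0,-4.6],[0,0,0]],[0,[0,0,-5.8],[0,0,0]],[0,[0,0,-7],[0,0,0]],[0,[0,0,-8.2],[0,0,0]],[0,[0,0,-9],[0,0,0]],[0,[0,0,-9],[0,0,0]],[0,[0,-2,-9],[0,0,0]]]'; python3 -m handwheel '[[0,[0,-3,1],[0,0,0]],[0,[0,-6,3],[0,0,0]],[0,[0,-7.5,5],[0,0,0]],[0,[0,-7.5,7],[0,0,0]]]'; python3 - <<'E'
from seg import *
for n in ['side']:
    p,d,P,*_=cam(n,n+'5.png'); print(n); caps(p,P)
E
```

```text
clock: 9.12
ee_pos: [0.5412, -0.1663, 0.0802]
tcp_rot: [[1.0, 0.001, -0.001], [0.001, 0.001, 1.0], [0.001, -1.0, 0.001]]
ft_force: [-0.4, 0.1, -0.2]
grip_width: 0.0002
clock: 9.62
ee_pos: [0.542, -0.0953, 0.1566]
tcp_rot: [[1.0, 0.003, -0.001], [0.001, 0.001, 1.0], [0.003, -1.0, 0.001]]
ft_force: [1.1, 0.1, 0.2]
grip_width: -0.0
side
red [334. 274.] 222 mid [0.5447 0.0838 0.0591] ext [0.035 0.032]
red [467. 361.] 302 mid [ 0.5827 -0.1938  0.0182] ext [0.035 0.033]
red [443. 368.] 207 mid [ 0.5366 -0.1756  0.0387] ext [0.026 0.012]
```

View pics/side5.png

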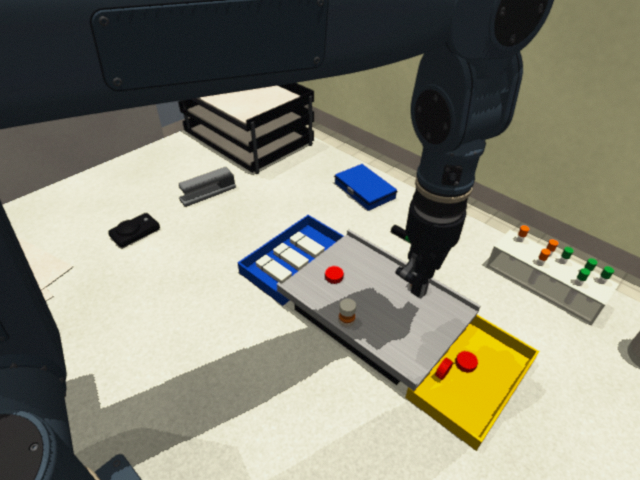

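```bash
python3 - <<'E'
from seg import *
p,d,P,*_=cam('wrist','wrist5.png'); caps(p,P)
p,d,P,*_=cam('scene','scene5.png'); caps(p,P)
cv2.imwrite('pics/scene5c.png',cv2.resize(p[200:350,140:340],None,fx=4,fy=4,interpolation=cv2.INTER_CUBIC))
p,d,P,*_=cam('side'); caps(p,P)
cv2.imwrite('pics/side5c.png',cv2.resize(p[300:450,380:560],None,fx=4,fy=4,interpolation=cv2.INTER_CUBIC))
E
```

```text
red [385. 360.] 902 mid [ 0.5885 -0.1907  0.0177] ext [0.027 0.028]
red [299. 238.] 109 mid [0.5506 0.0848 0.0625] ext [0.034 0.032]
red [202. 270.] 61 mid [ 0.5443 -0.1739  0.041 ] ext [0.024 0.011]
red [199. 289.] 128 mid [ 0.5877 -0.1911  0.0209] ext [0.034 0.03 ]
red [334. 274.] 219 mid [0.5447 0.0833 0.0588] ext [0.034 0.032]
red [467. 361.] 301 mid [ 0.5821 -0.1936  0.0183] ext [0.034 0.034]
red [443. 368.] 208 mid [ 0.5359 -0.1756  0.0388] ext [0.026 0.013]
```

View pics/wrist5.png

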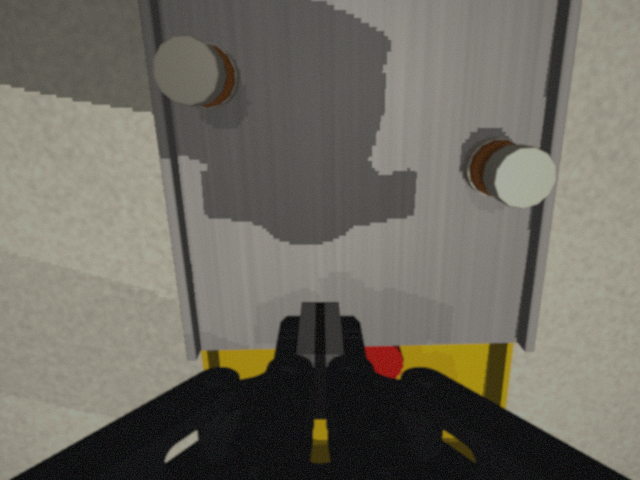

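View pics/side5c.png

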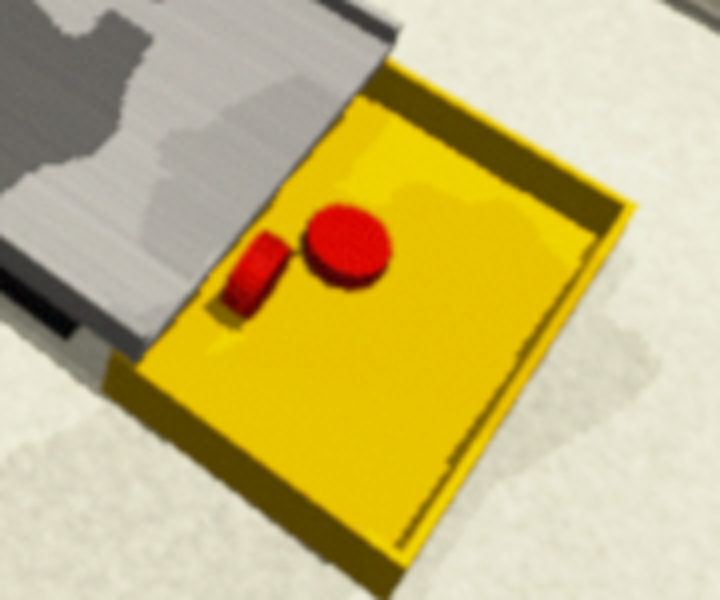

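View pics/scene5c.png

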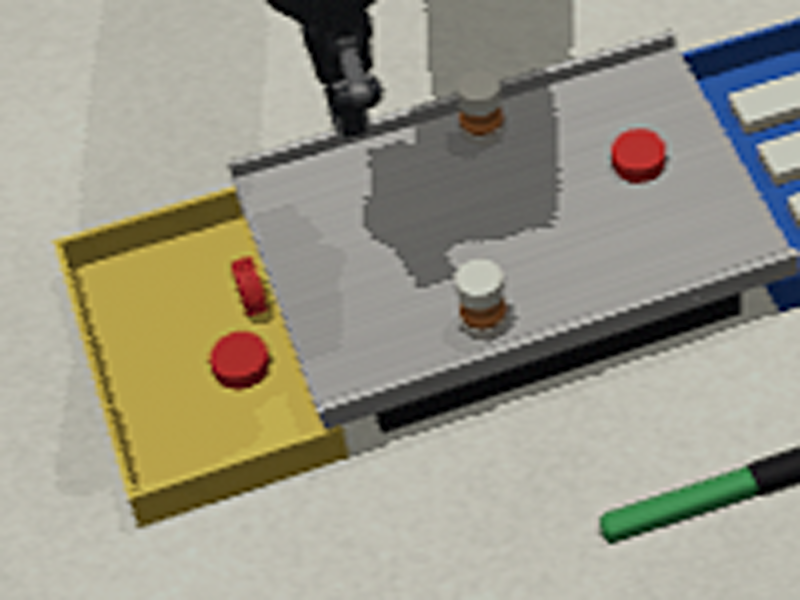

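Cap_b is standing on edge in the tray, near the deck end ((443,368) in the side view). So that the third cap doesn't land on it, I'll push that one straight past the jars, then angle it toward the front half of the tray.

```bash
python3 -m handwheel '[[0,[0,0,3],[0,0,0]],[0,[0.2,0,7],[0,0,0]],[0,[0.3,0,12],[0,0,0]],[0,[0.4,0,17],[0,0,0]],[0,[0.4,0,21],[0,0,0]],[0,[0.4,0,22.3],[0,0,0]],[0,[0.4,0,22.3],[0,0,0]],[0,[0.4,0,22.3],[0,0,0]]]'
```

```text
clock: 10.82
ee_pos: [0.5438, 0.1259, 0.1535]
tcp_rot: [[1.0, -0.003, -0.001], [0.001, 0.001, 1.0], [-0.003, -1.0, 0.001]]
ft_force: [-0.3, -0.7, -0.8]
grip_width: 0.0003
```

```bash
python3 -m handwheel '[[0,[0.3,2.5,0.1],[0,0,0]],[0,[0.3,5,0.1],[0,0,0]],[0,[0.3,7.2,0.1],[0,0,0]],[0,[0.3,8.6,0.1],[0,0,0]],[0,[0.3,9.1,0.1],[0,0,0]],[0,[0.3,9.1,0.1],[0,0,0]],[0,[0.3,9.1,0.1],[0,0,0]]]'
```

```text
clock: 11.7
ee_pos: [0.5474, 0.127, 0.0637]
tcp_rot: [[1.0, -0.001, -0.001], [0.001, 0.001, 1.0], [-0.001, -1.0, 0.001]]
ft_force: [0.9, 0.7, 0.4]
grip_width: 0.0002
```

```bash
python3 -m handwheel '[[0,[0,0.2,-0.8],[0,0,0]],[0,[0,0.2,-2],[0,0,0]],[0,[0,0.2,-3.6],[0,0,0]],[0,[0,0.2,-5.3],[0,0,0]],[0,[0,0.2,-7],[0,0,0]],[0,[0,0.2,-8.8],[0,0,0]],[0,[0,0.2,-10.6],[0,0,0]],[0,[0,0.2,-12.4],[0,0,0]],[0,[0,0.2,-14],[0,0,0]],[0,[0,0.2,-15],[0,0,0]]]'; python3 -m handwheel '[[0,[0,0,0],[0,0,0]],[0,[0,0,1],[0,0,0]],[0,[0,0,1.6],[0,0,0]]]';python3 - <<'E'
from seg import *
for n in ['side']:
    p,d,P,*_=cam(n,n+'6.png'); print(n); caps(p,P)
E
```

```text
clock: 12.95
ee_pos: [0.5475, -0.0241, 0.0615]
tcp_rot: [[1.0, -0.001, 0.0], [-0.0, 0.001, 1.0], [-0.001, -1.0, 0.001]]
ft_force: [0.5, 0.5, 0.3]
grip_width: 0.0001
clock: 13.32
ee_pos: [0.5474, -0.0068, 0.0615]
tcp_rot: [[1.0, -0.001, -0.001], [0.001, 0.001, 1.0], [-0.001, -1.0, 0.001]]
ft_force: [0.1, -0.3, 0.6]
grip_width: -0.0003
side
red [392. 314.] 278 mid [ 0.5441 -0.0563  0.0592] ext [0.035 0.033]
red [467. 361.] 308 mid [ 0.5824 -0.1939  0.0185] ext [0.033 0.034]
red [443. 369.] 203 mid [ 0.5361 -0.1758  0.0387] ext [0.026 0.011]
```

View pics/side6.png

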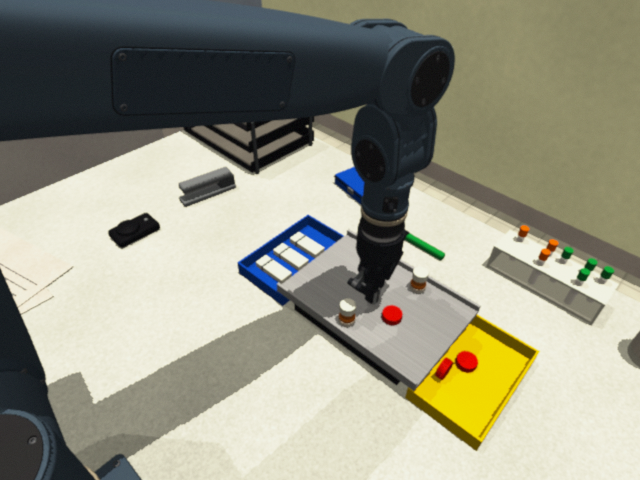

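```bash
python3 -m handwheel '[[0,[0.5,0,0],[0,0.15,0]],[0,[1,0,0],[0,0.3,0]],[0,[1.4,0,0],[0,0.436,0]],[0,[1.4,0,-0.5],[0,0.436,0]],[0,[1.4,0,-1.2],[0,0.436,0]],[0,[1.4,0,-1.6],[0,0.436,0]],[0,[1.4,0,-1.6],[0,0.436,0]]]'; python3 - <<'E'
from seg import *
for n in ['side']:
    p,d,P,*_=cam(n,n+'7.png'); print(n); caps(p,P)
E
```

```text
clock: 14.25
ee_pos: [0.5613, -0.0226, 0.0614]
tcp_rot: [[0.907, -0.001, 0.421], [-0.421, 0.002, 0.907], [-0.002, -1.0, 0.001]]
ft_force: [0.3, 0.1, -0.6]
grip_width: -0.0001
side
red [392. 314.] 300 mid [ 0.5445 -0.0549  0.059 ] ext [0.034 0.034]
red [467. 361.] 309 mid [ 0.5821 -0.1939  0.018 ] ext [0.035 0.032]
red [443. 369.] 204 mid [ 0.5358 -0.1756  0.0389] ext [0.025 0.012]
```

```bash
python3 -m handwheel '[[0,[0,0,-0.7],[0,0,0]],[0,[0,0,-1.6],[0,0,0]],[0,[0,0,-2.7],[0,0,0]],[0,[0,0,-3.9],[0,0,0]],[0,[0,0,-5.1],[0,0,0]],[0,[0,0,-6.3],[0,0,0]],[0,[0,0,-7.5],[0,0,0]],[0,[0,0,-8.4],[0,0,0]],[0,[0,0,-8.6],[0,0,0]]]'; python3 - <<'E'
from seg import *
for n in ['side']:
    p,d,P,*_=cam(n,n+'8.png'); print(n); caps(p,P)
E
```

```text
clock: 15.42
ee_pos: [0.5248, -0.101, 0.0613]
tcp_rot: [[0.907, -0.001, 0.422], [-0.422, 0.002, 0.907], [-0.002, -1.0, 0.002]]
ft_force: [0.1, 0.8, 0.3]
grip_width: -0.0002
side
red [414. 350.] 380 mid [ 0.5107 -0.1276  0.059 ] ext [0.035 0.036]
red [466. 361.] 327 mid [ 0.5819 -0.1937  0.018 ] ext [0.036 0.033]
red [443. 368.] 197 mid [ 0.5369 -0.1758  0.0386] ext [0.023 0.012]
```

View pics/side8.png

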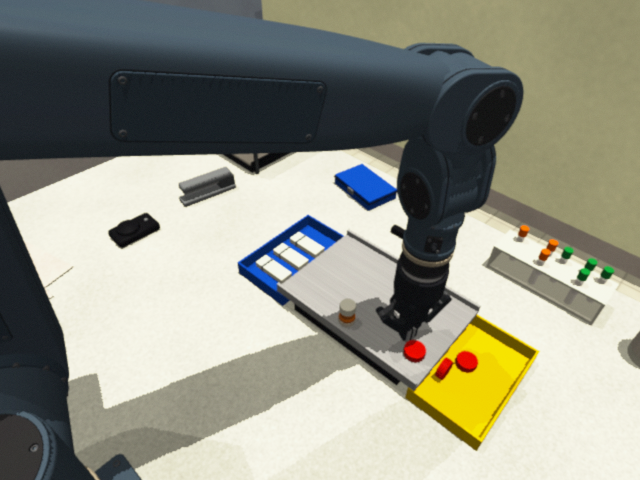

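```bash
python3 -m handwheel '[[0,[0,0,-1],[0,0,0]],[0,[0,0,-2.5],[0,0,0]],[0,[0,0,-4.5],[0,0,0]],[0,[0,0,-6.5],[0,0,0]],[0,[0,0,-7],[0,0,0]],[0,[0,0,-7],[0,0,0]],[0,[0,-3,-7],[0,0,0]],[0,[0,-6,-7],[0,0,0]],[0,[0,-9,-6],[0,0,0]]]'; python3 -m handwheel '[[0,[0,-2,3],[0,-0.15,0]],[0,[0,-4,7],[0,-0.3,0]],[0,[0,-6,12],[0,-0.43,0]],[0,[0,-7,17],[0,-0.43,0]],[0,[0,-7,17],[0,-0.43,0]]]'; python3 - <<'E'
from seg import *
for n in ['wrist','side','scene']:
    p,d,P,*_=cam(n,n+'9.png'); print(n); caps(p,P)
    Q=P[(P[...,2]>.078)&(P[...,2]<.1)&(P[...,0]>.35)&(P[...,0]<.75)&(abs(P[...,1])<.12)]
    for lo,hi in [(.45,.53),(.6,.68)]:
        q=Q[(Q[:,0]>lo)&(Q[:,0]<hi)]
        if len(q): print('jar',q.min(0).round(3),q.max(0).round(3),len(q))
    if n=='side': cv2.imwrite('pics/side9c.png',cv2.resize(p[220:450,240:560],None,fx=2.5,fy=2.5,interpolation=cv2.INTER_CUBIC))
E
```

```text
clock: 16.6
ee_pos: [0.4998, -0.155, 0.152]
tcp_rot: [[0.907, -0.001, 0.421], [-0.421, 0.002, 0.907], [-0.002, -1.0, 0.002]]
ft_force: [0.2, -0.4, -0.8]
grip_width: -0.0001
clock: 17.23
ee_pos: [0.573, 0.0028, 0.2233]
tcp_rot: [[1.0, 0.001, -0.001], [0.001, 0.003, 1.0], [0.001, -1.0, 0.003]]
ft_force: [-0.3, -1.1, 0.1]
grip_width: 0.0002
wrist
jar [ 0.471 -0.016  0.078] [0.5   0.012 0.093] 1690
jar [ 0.622 -0.061  0.078] [ 0.65  -0.032  0.093] 1523
side
red [467. 360.] 294 mid [ 0.5827 -0.194   0.0181] ext [0.035 0.034]
red [444. 368.] 185 mid [ 0.5367 -0.1756  0.0388] ext [0.026 0.013]
red [446. 404.] 273 mid [ 0.4878 -0.2122  0.0184] ext [0.025 0.033]
jar [ 0.469 -0.016  0.078] [0.497 0.011 0.094] 238
jar [ 0.62  -0.061  0.078] [ 0.649 -0.034  0.094] 209
scene
red [183. 261.] 118 mid [ 0.4883 -0.21    0.0213] ext [0.036 0.033]
red [202. 270.] 61 mid [ 0.5444 -0.1739  0.0416] ext [0.023 0.011]
red [199. 289.] 128 mid [ 0.5883 -0.1923  0.0207] ext [0.035 0.031]
jar [ 0.471 -0.014  0.078] [0.504 0.015 0.098] 103
jar [ 0.624 -0.059  0.078] [ 0.652 -0.032  0.097] 123
```

View pics/side9c.png

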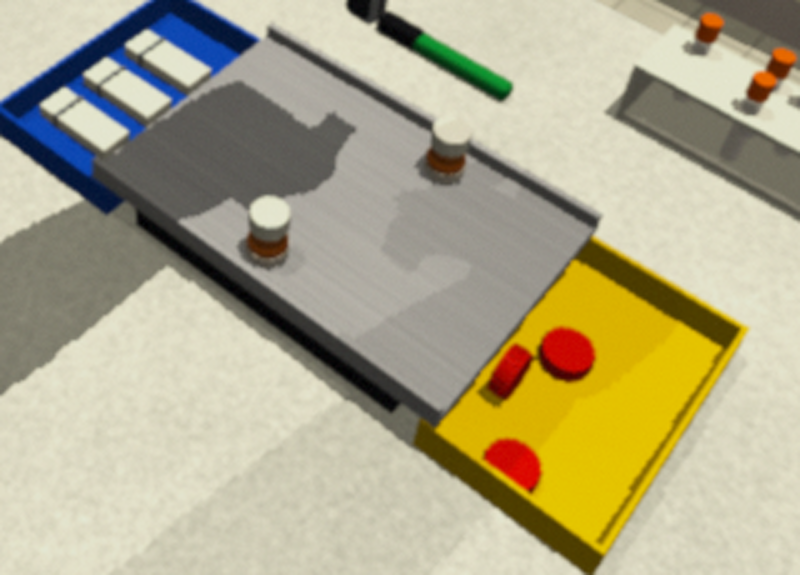

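View pics/scene9.png

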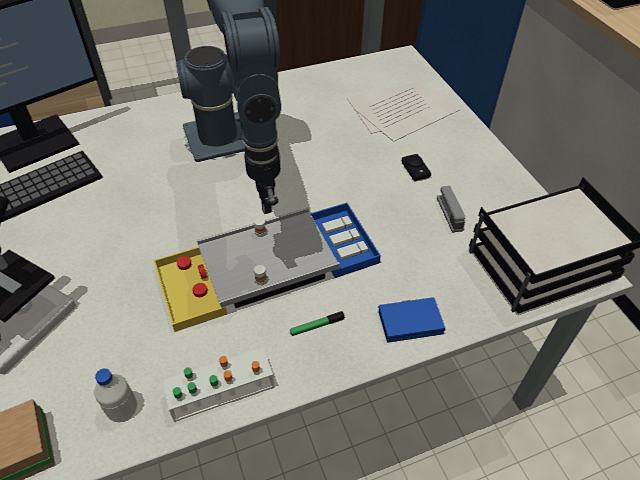

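All three caps are in the yellow tray (side crop: two lying flat at (567,353) and (512,465), one stably on edge at (510,370)). The jars are upright and nothing else has moved. I'll let the arm settle, then hand in.

```bash
python3 -m handwheel '[[0,[0,-1,0],[0,0,0]],[0,[0,-1,0],[0,0,0]],[0,[0,-1,0],[0,0,0]]]'; python3 -c "
from rig import env
print(env.finish_job())"
```

```text
clock: 17.75
ee_pos: [0.5711, -0.0016, 0.2321]
tcp_rot: [[1.0, -0.002, 0.005], [-0.005, 0.002, 1.0], [-0.002, -1.0, 0.002]]
ft_force: [-0.5, -0.6, 0.1]
grip_width: 0.0002
the job is handed in; nothing more can be done
None
```

All three red caps are in the yellow discard tray, pushed there one at a time with the closed fingers. The job was handed in at 17.75 s with the hand raised clear of the deck. I swept the nearest cap first, then the middle one. The last cap went straight past the jars and then at an angle, so it wouldn't land on the others.

- **Caps:** the last pictures show two lying flat. The middle one stands on edge near the deck end, fully inside the tray, and had not moved for about 7 s. I left it that way.
- **Jars:** both are upright, and their measured positions match the first pictures to within about 2 mm.
- **Mouse, marker and stapler:** they look untouched in the pictures; I did not measure their positions.
- **Forces:** the wrist force readings printed at the end of each move stayed below 2 N.

No check failed. The cameras disagreed with each other by only 2–8 mm on cap positions.

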